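# Charge the bead tumbler with the hand scoop

## Robot

A 6-joint arm with a two-finger parallel gripper is mounted at the origin on the work surface. World frame = base frame: x ahead of the robot, y to its left, z up, the work surface at z = 0. Lengths are in m, angles in rad, forces in N, time in s.
With the tool pointing down it reaches from about 0.275 to 0.75 m from the base axis. Payload 10.2 kg.
Tool frame: the origin (TCP) lies on the front face of the gripper's body, between the roots of the fingers; the fingertips stand 64 mm ahead of it and the grasp point (between the pads) lies 45 mm ahead of it; z points along the fingers, y is the line along which they close (so a half turn about z gives the same grasp; the last joint's range is limited). The gripper opens to 88 mm and grips with 3 to 60 N. Pads are 18 mm wide; open, the fingers measure 123 mm over their backs; the gripper's body (75 mm by 187 mm) begins 45 mm behind the grasp point.
Start: joints at [-1.54, 0.313, 1.498, -0, 1.331, -0.223], TCP at [0.132, -0.508, 0.303] pointing down, gripper open.
Joint ranges: [-2.94, 2.94], [-0.97, 2.17], [0.19, 2.56], [-1.23, 4.37], [0.02, 3.11], [-2.88, 2.88]. Speed limits (rad/s): [2.39, 2.39, 3.01, 3.14, 3.14, 3.14].

## Interface

Orientations are given as a unit quaternion [w, x, y, z].
In Python, from workcell import ctrl, imaging, close_job, models gives the robot as it stands.
- The arm moves only by the tool drive_tool, never from a script. Its argument "motion" is a list of rows, each an object with "slide": the shift along the world's x, y, z in mm, a list of three; "angular": the turn, a rotation vector about the world's x, y, z in degrees, a list of three; "gripper": the closure, from -1 (fully open) to 1 (shut). A call has 1 to 20 rows; each row is the pose to reach, as a shift and turn from the pose commanded when the call began; what a row does not reach only later rows make up. A row lasts 1/8 s, in which the tool goes at most 62.5 mm and 10.7 degrees, less where a joint would pass 70% of its speed; a pose out of reach is approached as far as the arm can. A call with a gripper value outside its range is refused whole. The fingers move at their own pace and stop on an object; "newtons" is the grip in N (left out, the last holds). Time passes only in rows, so rows that repeat a pose let the fingers close. It gives the time, the measured TCP pose, the force, the opening and the grip force at its end, in the units of the state.
- ctrl.observe(): the state, without advancing time (a new reading comes with each control period).
- imaging.snapshot(name): name is "scene" or "top" or "wrist"; returns a dict with "pixels" (420x560x3 uint8, red, green, blue), "z_map" (420x560 float32, m along the optical axis (not along the pixel's ray), 0 where there is no reading), "camera_matrix" (3x3 intrinsics, pixels), "origin" and "orientation" of the camera in the world. Camera axes: x right, y down, z forward; pixel columns grow to the right and rows downward; lengths in m; the calibration is good to about 2 mm. The wrist camera is an equidistant fisheye: a pixel r from the principal point sees the ray r / f radians off the axis. A picture is of the moment at which its call begins.
- close_job(): hands the job in; it is judged then, once.
Trained networks look in a picture, given as the dict that the camera call returned (one of the last four; its "shot" number tells which), for a name from the list of things; names that differ only in an ending like _2 or _b are one class to them, and where a whole thing is asked for, a point or a joint stands for the part that bears it (a point fixed in the world has none). Each returns a list of dicts, best first, with "confidence" (0 to 1); they miss things now and then, are a little off and sometimes report something else, mostly with a low value. They report only what shows in the picture. A call takes as long as a camera call. They do not tell look-alikes from the thing itself.
- models.trace(picture, name): "mask" (420x560 bool, what is visible of it) and "box" ([left, top, right, bottom] in pixels, round what is visible of it).
- models.spot_point(picture, name): "location" ([column, row] in pixels: a listed point, or the origin of a listed thing).
The state is a dict: "clock": time; "joints": joint angles; "joint_velocities": joint speeds; "joint_efforts": joint torques, N m; "eef_pos": TCP position; "tcp_rot": TCP orientation; "wrist_force": force on the tool from outside, world axes, zero at the start; "wrist_torque": the same for the moment, N m; "gripper_width": finger opening in m; "grasp_force": force on a finger pad.
Only numpy, scipy, OpenCV 4.12 (cv2) and the standard library are available. Lean on these libraries where they do the work, as an engineer would, in place of code of your own. Each camera call takes 0.05 s, during which the arm holds its last target. There are 200 camera calls.

## Task

Take the hand scoop, scoop up wooden beads from the stock tray with it and tip them into the open tub of the red tumbler, so that three or more beads are in the tub. Never touch the beads with the fingers, leave no bead anywhere but in the tub or the tray, leave the gouges, wax tin and brush where they are, and when done set the scoop down upright, flat on the bench.

Things in the scene. Friction and masses are not known exactly. Their poses are not given: they have to be found in the camera images.
- scoop: Loose hand scoop, 0.12 to 0.21 kg: flat-bottomed steel bowl 90 mm long (x), 100 mm wide (y); back and side walls 36 mm high, sides raked down to the open front; sheet 2 mm thick, straight thin lip. A dark wooden handle rises from the back at 40 degrees, its end 139 mm behind, 105 mm above the origin. Origin: centre of the bowl's underside; x out over the lip, z up. Starts flat on the bench.
- scoop_grip (a point): Middle of the scoop's handle, 101 mm behind (-x) and 73 mm above the scoop's origin: a straight wooden bar 22 mm wide between flat sides (facing +y and -y), 26 mm deep, 100 mm long, sloping up and back at 40 degrees. Pinch it across its 22 mm. Axes as the scoop's.
- scoop_lip (a point): Middle of the scoop's front lip, underside, 45 mm ahead (+x) of the scoop's origin. Axes as the scoop's.
- tray: Light wooden stock tray, screwed to the bench, 267 x 182 x 56 mm outside (x, y, z), walls and floor 6 mm thick, inside 255 x 170 mm. Origin: centre of its underside, on the bench; x along its length. The eight beads start in its +x part (x from -35 to +120 mm); some 90 mm at its -x end is empty, for the scoop to go in.
- tumbler: Vibratory tumbler bolted to the bench, off, lid off: grey foot plate 190 x 190 mm, springs, round red tub open on top. Rim 146 mm above the bench, radius 105 mm outside, 101 mm inside; inner floor 64 mm above the bench. A post with a bolt stands in the tub's centre, up to 140 mm above the bench, radius 28 mm at its foot, 11 mm at its top. Origin: centre of its underside, on the bench; z up.
- bead0: Turned wooden bead 0, cream, a ball 30 mm in diameter, 12 g, loose in the tray; it rolls. Origin: its centre.
- bead1: Turned wooden bead 1, cream, a ball 30 mm in diameter, 12 g, loose in the tray; it rolls. Origin: its centre.
- bead2: Turned wooden bead 2, coral red, a ball 30 mm in diameter, 12 g, loose in the tray; it rolls. Origin: its centre.
- bead3: Turned wooden bead 3, cream, a ball 30 mm in diameter, 12 g, loose in the tray; it rolls. Origin: its centre.
- bead4: Turned wooden bead 4, cream, a ball 30 mm in diameter, 12 g, loose in the tray; it rolls. Origin: its centre.
- bead5: Turned wooden bead 5, cream, a ball 30 mm in diameter, 12 g, loose in the tray; it rolls. Origin: its centre.
- bead6: Turned wooden bead 6, cream, a ball 30 mm in diameter, 12 g, loose in the tray; it rolls. Origin: its centre.
- bead7: Turned wooden bead 7, coral red, a ball 30 mm in diameter, 12 g, loose in the tray; it rolls. Origin: its centre.
- gouge_a: Carving gouge with a light wooden handle, lying on the bench, about 230 mm long, 27 mm high; bystander. Origin: under the blade end of the handle; x towards the blade.
- gouge_b: Carving gouge with a dark wooden handle, lying on the bench, about 215 mm long, 27 mm high; bystander. Origin and axes as the other gouge.
- wax_tin: Round yellow wax tin with a brass lid, 86 mm across, 34 mm high; bystander. Origin: centre of its underside.
- brush: Flat brush lying on the bench, 190 mm long, 42 mm wide, 20 mm high; bystander. Origin: under its middle.
There are look-alikes about, which are no part of the job. Leave any blue, purple or yellow look-alike of the bead6 alone.

How it is judged:
On the way:
1. at least one bead lies in the scoop, lifted clear of the tray (bead centre more than 90 mm above the bench) (((x of bead0 in the frame of scoop between -0.045 and 0.045 m and y of bead0 in the frame of scoop between -0.05 and 0.05 m and z of bead0 in the frame of scoop between 0.008 and 0.06 m and height (world z) of bead0 above 0.09 m) or (x of bead1 in the frame of scoop between -0.045 and 0.045 m and y of bead1 in the frame of scoop between -0.05 and 0.05 m and z of bead1 in the frame of scoop between 0.008 and 0.06 m and height (world z) of bead1 above 0.09 m) or (x of bead2 in the frame of scoop between -0.045 and 0.045 m and y of bead2 in the frame of scoop between -0.05 and 0.05 m and z of bead2 in the frame of scoop between 0.008 and 0.06 m and height (world z) of bead2 above 0.09 m) or (x of bead3 in the frame of scoop between -0.045 and 0.045 m and y of bead3 in the frame of scoop between -0.05 and 0.05 m and z of bead3 in the frame of scoop between 0.008 and 0.06 m and height (world z) of bead3 above 0.09 m) or (x of bead4 in the frame of scoop between -0.045 and 0.045 m and y of bead4 in the frame of scoop between -0.05 and 0.05 m and z of bead4 in the frame of scoop between 0.008 and 0.06 m and height (world z) of bead4 above 0.09 m) or (x of bead5 in the frame of scoop between -0.045 and 0.045 m and y of bead5 in the frame of scoop between -0.05 and 0.05 m and z of bead5 in the frame of scoop between 0.008 and 0.06 m and height (world z) of bead5 above 0.09 m) or (x of bead6 in the frame of scoop between -0.045 and 0.045 m and y of bead6 in the frame of scoop between -0.05 and 0.05 m and z of bead6 in the frame of scoop between 0.008 and 0.06 m and height (world z) of bead6 above 0.09 m) or (x of bead7 in the frame of scoop between -0.045 and 0.045 m and y of bead7 in the frame of scoop between -0.05 and 0.05 m and z of bead7 in the frame of scoop between 0.008 and 0.06 m and height (world z) of bead7 above 0.09 m))), for 0.2 s.
At the end, for the whole second after the job is handed in: At least three of the eight beads are in the tumbler's tub (centre within 100 mm of the tub's axis, above its floor and below the rim's height); every other bead is in the tub or in the tray; the scoop sits on the bench itself (underside within 8 mm of it), upright within 7 degrees, at rest ((((horizontal distance between each of bead0, bead1, bead2 and tumbler below 0.1 m and z of each of bead0, bead1, bead2 in the frame of tumbler above 0.06 m) or (horizontal distance between each of bead0, bead1, bead3 and tumbler below 0.1 m and z of each of bead0, bead1, bead3 in the frame of tumbler above 0.06 m) or (horizontal distance between each of bead0, bead1, bead4 and tumbler below 0.1 m and z of each of bead0, bead1, bead4 in the frame of tumbler above 0.06 m) or (horizontal distance between each of bead0, bead1, bead5 and tumbler below 0.1 m and z of each of bead0, bead1, bead5 in the frame of tumbler above 0.06 m) or (horizontal distance between each of bead0, bead1, bead6 and tumbler below 0.1 m and z of each of bead0, bead1, bead6 in the frame of tumbler above 0.06 m) or (horizontal distance between each of bead0, bead1, bead7 and tumbler below 0.1 m and z of each of bead0, bead1, bead7 in the frame of tumbler above 0.06 m) or (horizontal distance between each of bead0, bead2, bead3 and tumbler below 0.1 m and z of each of bead0, bead2, bead3 in the frame of tumbler above 0.06 m) or (horizontal distance between each of bead0, bead2, bead4 and tumbler below 0.1 m and z of each of bead0, bead2, bead4 in the frame of tumbler above 0.06 m) or (horizontal distance between each of bead0, bead2, bead5 and tumbler below 0.1 m and z of each of bead0, bead2, bead5 in the frame of tumbler above 0.06 m) or (horizontal distance between each of bead0, bead2, bead6 and tumbler below 0.1 m and z of each of bead0, bead2, bead6 in the frame of tumbler above 0.06 m) or (horizontal distance between each of bead0, bead2, bead7 and tumbler below 0.1 m and z of each of bead0, bead2, bead7 in the frame of tumbler above 0.06 m) or (horizontal distance between each of bead0, bead3, bead4 and tumbler below 0.1 m and z of each of bead0, bead3, bead4 in the frame of tumbler above 0.06 m) or (horizontal distance between each of bead0, bead3, bead5 and tumbler below 0.1 m and z of each of bead0, bead3, bead5 in the frame of tumbler above 0.06 m) or (horizontal distance between each of bead0, bead3, bead6 and tumbler below 0.1 m and z of each of bead0, bead3, bead6 in the frame of tumbler above 0.06 m) or (horizontal distance between each of bead0, bead3, bead7 and tumbler below 0.1 m and z of each of bead0, bead3, bead7 in the frame of tumbler above 0.06 m) or (horizontal distance between each of bead0, bead4, bead5 and tumbler below 0.1 m and z of each of bead0, bead4, bead5 in the frame of tumbler above 0.06 m) or (horizontal distance between each of bead0, bead4, bead6 and tumbler below 0.1 m and z of each of bead0, bead4, bead6 in the frame of tumbler above 0.06 m) or (horizontal distance between each of bead0, bead4, bead7 and tumbler below 0.1 m and z of each of bead0, bead4, bead7 in the frame of tumbler above 0.06 m) or (horizontal distance between each of bead0, bead5, bead6 and tumbler below 0.1 m and z of each of bead0, bead5, bead6 in the frame of tumbler above 0.06 m) or (horizontal distance between each of bead0, bead5, bead7 and tumbler below 0.1 m and z of each of bead0, bead5, bead7 in the frame of tumbler above 0.06 m) or (horizontal distance between each of bead0, bead6, bead7 and tumbler below 0.1 m and z of each of bead0, bead6, bead7 in the frame of tumbler above 0.06 m)) or ((horizontal distance between each of bead1, bead2, bead3 and tumbler below 0.1 m and z of each of bead1, bead2, bead3 in the frame of tumbler above 0.06 m) or (horizontal distance between each of bead1, bead2, bead4 and tumbler below 0.1 m and z of each of bead1, bead2, bead4 in the frame of tumbler above 0.06 m) or (horizontal distance between each of bead1, bead2, bead5 and tumbler below 0.1 m and z of each of bead1, bead2, bead5 in the frame of tumbler above 0.06 m) or (horizontal distance between each of bead1, bead2, bead6 and tumbler below 0.1 m and z of each of bead1, bead2, bead6 in the frame of tumbler above 0.06 m) or (horizontal distance between each of bead1, bead2, bead7 and tumbler below 0.1 m and z of each of bead1, bead2, bead7 in the frame of tumbler above 0.06 m) or (horizontal distance between each of bead1, bead3, bead4 and tumbler below 0.1 m and z of each of bead1, bead3, bead4 in the frame of tumbler above 0.06 m) or (horizontal distance between each of bead1, bead3, bead5 and tumbler below 0.1 m and z of each of bead1, bead3, bead5 in the frame of tumbler above 0.06 m) or (horizontal distance between each of bead1, bead3, bead6 and tumbler below 0.1 m and z of each of bead1, bead3, bead6 in the frame of tumbler above 0.06 m) or (horizontal distance between each of bead1, bead3, bead7 and tumbler below 0.1 m and z of each of bead1, bead3, bead7 in the frame of tumbler above 0.06 m) or (horizontal distance between each of bead1, bead4, bead5 and tumbler below 0.1 m and z of each of bead1, bead4, bead5 in the frame of tumbler above 0.06 m) or (horizontal distance between each of bead1, bead4, bead6 and tumbler below 0.1 m and z of each of bead1, bead4, bead6 in the frame of tumbler above 0.06 m) or (horizontal distance between each of bead1, bead4, bead7 and tumbler below 0.1 m and z of each of bead1, bead4, bead7 in the frame of tumbler above 0.06 m) or (horizontal distance between each of bead1, bead5, bead6 and tumbler below 0.1 m and z of each of bead1, bead5, bead6 in the frame of tumbler above 0.06 m) or (horizontal distance between each of bead1, bead5, bead7 and tumbler below 0.1 m and z of each of bead1, bead5, bead7 in the frame of tumbler above 0.06 m) or (horizontal distance between each of bead1, bead6, bead7 and tumbler below 0.1 m and z of each of bead1, bead6, bead7 in the frame of tumbler above 0.06 m)) or ((horizontal distance between each of bead2, bead3, bead4 and tumbler below 0.1 m and z of each of bead2, bead3, bead4 in the frame of tumbler above 0.06 m) or (horizontal distance between each of bead2, bead3, bead5 and tumbler below 0.1 m and z of each of bead2, bead3, bead5 in the frame of tumbler above 0.06 m) or (horizontal distance between each of bead2, bead3, bead6 and tumbler below 0.1 m and z of each of bead2, bead3, bead6 in the frame of tumbler above 0.06 m) or (horizontal distance between each of bead2, bead3, bead7 and tumbler below 0.1 m and z of each of bead2, bead3, bead7 in the frame of tumbler above 0.06 m) or (horizontal distance between each of bead2, bead4, bead5 and tumbler below 0.1 m and z of each of bead2, bead4, bead5 in the frame of tumbler above 0.06 m) or (horizontal distance between each of bead2, bead4, bead6 and tumbler below 0.1 m and z of each of bead2, bead4, bead6 in the frame of tumbler above 0.06 m) or (horizontal distance between each of bead2, bead4, bead7 and tumbler below 0.1 m and z of each of bead2, bead4, bead7 in the frame of tumbler above 0.06 m) or (horizontal distance between each of bead2, bead5, bead6 and tumbler below 0.1 m and z of each of bead2, bead5, bead6 in the frame of tumbler above 0.06 m) or (horizontal distance between each of bead2, bead5, bead7 and tumbler below 0.1 m and z of each of bead2, bead5, bead7 in the frame of tumbler above 0.06 m) or (horizontal distance between each of bead2, bead6, bead7 and tumbler below 0.1 m and z of each of bead2, bead6, bead7 in the frame of tumbler above 0.06 m)) or ((horizontal distance between each of bead3, bead4, bead5 and tumbler below 0.1 m and z of each of bead3, bead4, bead5 in the frame of tumbler above 0.06 m) or (horizontal distance between each of bead3, bead4, bead6 and tumbler below 0.1 m and z of each of bead3, bead4, bead6 in the frame of tumbler above 0.06 m) or (horizontal distance between each of bead3, bead4, bead7 and tumbler below 0.1 m and z of each of bead3, bead4, bead7 in the frame of tumbler above 0.06 m) or (horizontal distance between each of bead3, bead5, bead6 and tumbler below 0.1 m and z of each of bead3, bead5, bead6 in the frame of tumbler above 0.06 m) or (horizontal distance between each of bead3, bead5, bead7 and tumbler below 0.1 m and z of each of bead3, bead5, bead7 in the frame of tumbler above 0.06 m) or (horizontal distance between each of bead3, bead6, bead7 and tumbler below 0.1 m and z of each of bead3, bead6, bead7 in the frame of tumbler above 0.06 m)) or ((horizontal distance between each of bead4, bead5, bead6 and tumbler below 0.1 m and z of each of bead4, bead5, bead6 in the frame of tumbler above 0.06 m) or (horizontal distance between each of bead4, bead5, bead7 and tumbler below 0.1 m and z of each of bead4, bead5, bead7 in the frame of tumbler above 0.06 m) or (horizontal distance between each of bead4, bead6, bead7 and tumbler below 0.1 m and z of each of bead4, bead6, bead7 in the frame of tumbler above 0.06 m)) or (horizontal distance between each of bead5, bead6, bead7 and tumbler below 0.1 m and z of each of bead5, bead6, bead7 in the frame of tumbler above 0.06 m)) and ((horizontal distance between bead0 and tumbler below 0.1 m and z of bead0 in the frame of tumbler between 0.06 and 0.146 m) or (x of bead0 in the frame of tray between -0.13 and 0.13 m and y of bead0 in the frame of tray between -0.087 and 0.087 m and height (world z) of bead0 below 0.062 m)) and ((horizontal distance between bead1 and tumbler below 0.1 m and z of bead1 in the frame of tumbler between 0.06 and 0.146 m) or (x of bead1 in the frame of tray between -0.13 and 0.13 m and y of bead1 in the frame of tray between -0.087 and 0.087 m and height (world z) of bead1 below 0.062 m)) and ((horizontal distance between bead2 and tumbler below 0.1 m and z of bead2 in the frame of tumbler between 0.06 and 0.146 m) or (x of bead2 in the frame of tray between -0.13 and 0.13 m and y of bead2 in the frame of tray between -0.087 and 0.087 m and height (world z) of bead2 below 0.062 m)) and ((horizontal distance between bead3 and tumbler below 0.1 m and z of bead3 in the frame of tumbler between 0.06 and 0.146 m) or (x of bead3 in the frame of tray between -0.13 and 0.13 m and y of bead3 in the frame of tray between -0.087 and 0.087 m and height (world z) of bead3 below 0.062 m)) and ((horizontal distance between bead4 and tumbler below 0.1 m and z of bead4 in the frame of tumbler between 0.06 and 0.146 m) or (x of bead4 in the frame of tray between -0.13 and 0.13 m and y of bead4 in the frame of tray between -0.087 and 0.087 m and height (world z) of bead4 below 0.062 m)) and ((horizontal distance between bead5 and tumbler below 0.1 m and z of bead5 in the frame of tumbler between 0.06 and 0.146 m) or (x of bead5 in the frame of tray between -0.13 and 0.13 m and y of bead5 in the frame of tray between -0.087 and 0.087 m and height (world z) of bead5 below 0.062 m)) and ((horizontal distance between bead6 and tumbler below 0.1 m and z of bead6 in the frame of tumbler between 0.06 and 0.146 m) or (x of bead6 in the frame of tray between -0.13 and 0.13 m and y of bead6 in the frame of tray between -0.087 and 0.087 m and height (world z) of bead6 below 0.062 m)) and ((horizontal distance between bead7 and tumbler below 0.1 m and z of bead7 in the frame of tumbler between 0.06 and 0.146 m) or (x of bead7 in the frame of tray between -0.13 and 0.13 m and y of bead7 in the frame of tray between -0.087 and 0.087 m and height (world z) of bead7 below 0.062 m)) and height (world z) of scoop between -0.004 and 0.008 m and angle between scoop's own z axis and vertical below 0.12 rad and linear speed of scoop below 0.03 m/s); the robot touches nothing.
It fails at once if the fingers press on a bead (more than 0.5 N) (contact force between the fingers and bead0 above 0.5 N or contact force between the fingers and bead1 above 0.5 N or contact force between the fingers and bead2 above 0.5 N or contact force between the fingers and bead3 above 0.5 N or contact force between the fingers and bead4 above 0.5 N or contact force between the fingers and bead5 above 0.5 N or contact force between the fingers and bead6 above 0.5 N or contact force between the fingers and bead7 above 0.5 N).
It fails at once if a gouge, the wax tin or the brush is moved more than 30 mm (distance of any of gouge_a, gouge_b, wax_tin, brush from where it was at the start of the episode above 0.03 m).
It also fails if it takes over 67 s, if anything falls off the work surface, if the arm or the gripper's body presses on something with over 40 N, if the wrist force passes 120 N, or if a joint passes its speed limit or range.

## Working session

There is one attempt and no reset: what is moved stays moved. The work goes in short steps, Python scripts to look and compute and a tool call to move; the robot and the scene stay as the last step left them, time stands still between calls to the robot, and variables do not carry over. Pictures are saved under pics/ and viewed, at most 10 in all, crops included, and the job is handed in when it is done.

Besides the shell and the picture viewer there is one more tool, called after "Call:" as name(argument=value, ...), one argument or row to a line, values as JSON. drive_tool: Moves the arm, as the interface text tells. Its arguments: {"type":"object","properties":{"motion":{"type":"array"},"newtons":{"type":"number"}},"required":["motion"]}

```bash
mkdir -p pics; cat > h.py <<'E'
import numpy as np, cv2
from workcell import ctrl, imaging, close_job, models
from scipy.spatial.transform import Rotation as R
def rot(q): return R.from_quat([q[1],q[2],q[3],q[0]]).as_matrix()
def snap(n,save=None):
    p=imaging.snapshot(n)
    if save: cv2.imwrite('pics/'+save,cv2.cvtColor(p['pixels'],cv2.COLOR_RGB2BGR))
    return p
def rays(p,uv,wrist=False):
    K=np.array(p['camera_matrix']);uv=np.atleast_2d(uv).astype(float)
    a=np.c_[(uv[:,0]-K[0,2])/K[0,0],(uv[:,1]-K[1,2])/K[1,1],np.ones(len(uv))]
    if wrist:
        r=np.hypot(a[:,0],a[:,1])+1e-9;s=np.tan(r)/r
        a[:,0]*=s;a[:,1]*=s
    return a@rot(p['orientation']).T
def onz(p,uv,z,wrist=False):
    d=rays(p,uv,wrist);o=np.array(p['origin'])
    return o+d*((z-o[2])/d[:,2])[:,None]
def dep(p,uv,wrist=False):
    uv=np.atleast_2d(uv);d=rays(p,uv,wrist)
    z=p['z_map'][uv[:,1].astype(int),uv[:,0].astype(int)]
    return np.array(p['origin'])+d*z[:,None]
E
cat > a.py <<'E'
from h import *
np.set_printoptions(precision=4,suppress=True)
for n in ['top','scene']:
    p=snap(n,n+'0.png');print(n,p['origin'],p['orientation'])
    for t in ['scoop','scoop_grip','scoop_lip','tray','tumbler','bead0','gouge_a','wax_tin','brush']:
        for x in models.spot_point(p,t)[:12]:
            if x['confidence']<.3: continue
            u=x['location'];print(t,round(x['confidence'],2),np.round(u,1),'z0',onz(p,u,0)[0][:2],'dep',dep(p,u)[0])
print(ctrl.observe())
E
python3 a.py
```

```text
top [0.3146 0.039  1.0148] [-0.079   0.7093 -0.6963  0.0756]
scoop 0.59 [297.3 187.5] z0 [ 0.6087 -0.0228] dep [ 0.6089 -0.0228 -0.0006]
scoop_grip 0.58 [284.9 215.4] z0 [0.5292 0.0106] dep [0.5111 0.013  0.0856]
scoop_lip 0.65 [298.  172.5] z0 [ 0.6523 -0.0245] dep [ 0.6523 -0.0246 -0.0002]
tray 0.79 [389.6 209.3] z0 [ 0.5514 -0.275 ] dep [ 0.5505 -0.2738  0.004 ]
tumbler 0.71 [192.1 202.9] z0 [0.5596 0.2657] dep [0.541  0.2485 0.0771]
bead0 0.68 [357.  225.4] z0 [ 0.5051 -0.1847] dep [ 0.499  -0.1776  0.0325]
bead0 0.68 [290.9 264.6] z0 [ 0.3964 -0.0067] dep [ 0.3951 -0.006   0.0161]
bead0 0.59 [398.1 214.5] z0 [ 0.5373 -0.2974] dep [ 0.5296 -0.2858  0.035 ]
bead0 0.58 [315.1 233.1] z0 [ 0.4819 -0.0713] dep [ 0.4771 -0.0681  0.0289]
bead0 0.55 [392.2 190.6] z0 [ 0.6045 -0.2847] dep [ 0.595  -0.2741  0.0333]
bead0 0.47 [370.5 224.9] z0 [ 0.5071 -0.2213] dep [ 0.5005 -0.2124  0.0347]
bead0 0.46 [364.7 192.9] z0 [ 0.5966 -0.2086] dep [ 0.587  -0.2002  0.0344]
bead0 0.42 [351.6 194.9] z0 [ 0.5902 -0.1724] dep [ 0.5819 -0.166   0.0305]
gouge_a 0.69 [224.  276.3] z0 [0.3625 0.169 ] dep [
[... 1873 characters left out ...]
 dep [0.7278 0.0201 0.0335]
brush 0.65 [176.6 313.5] z0 [ 0.5217 -0.2744] dep [ 0.5417 -0.2826  0.0329]
brush 0.63 [321.7 334.6] z0 [ 0.7607 -0.1059] dep [ 0.7655 -0.1142  0.0172]
{'clock': 1.0, 'joints': array([-1.5404,  0.3129,  1.4977, -0.    ,  1.331 , -0.2234]), 'joint_velocities': array([-0.001 ,  0.0009, -0.0003, -0.0001, -0.0004, -0.001 ]), 'joint_efforts': array([ -0.0016, -40.2121, -25.2416,   0.0694,   0.032 ,  -0.    ]), 'eef_pos': array([ 0.1318, -0.5082,  0.3027]), 'tcp_rot': array([ 0.    ,  0.992 ,  0.1266, -0.    ]), 'wrist_force': array([-0.3411,  0.8469,  0.3615]), 'wrist_torque': array([-0.0314,  0.0006, -0.0119]), 'grasp_force': 0.0, 'gripper_width': 0.08793646508787736}
```

View pics/top0.png

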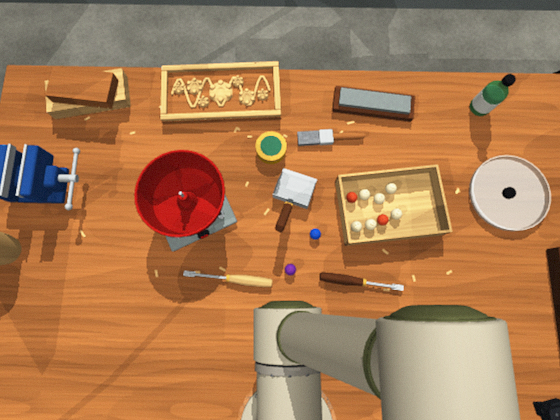

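View pics/scene0.png

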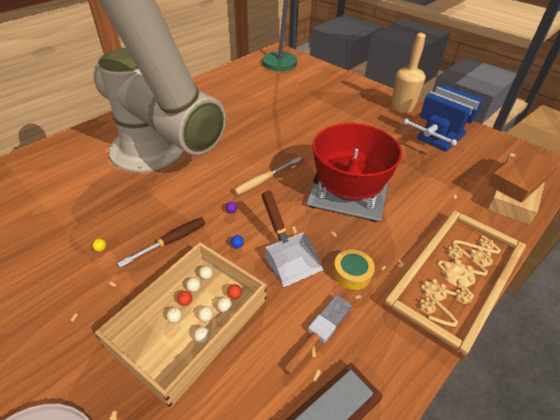

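The top view shows the scoop at (295,190) with its handle toward the robot. The tray is at (393,205), with eight beads in its left (+y) part. The red tub is at (180,192). Blue, purple and yellow look-alikes lie on the bench at (315,233), (290,268) and, in the scene view, (98,246). Next I'll fit the poses from depth.

```bash
cat > b.py <<'E'
from h import *
np.set_printoptions(precision=4,suppress=True)
from scipy.optimize import least_squares
def cloud(p,t):
    m=models.trace(p,t)[0]['mask'];v,u=np.nonzero(m&(p['z_map']>0));return dep(p,np.c_[u,v])
G={}
for n in ['top','scene']:
    p=snap(n);print(n)
    c=cloud(p,'tray');c=c[(c[:,2]>.05)&(c[:,2]<.062)]
    r=cv2.minAreaRect(c[:,:2].astype(np.float32)*1000);print('tray',r,len(c),np.percentile(c[:,2],50))
    c=cloud(p,'tumbler');print('maxz',np.percentile(c[:,2],[95,98]));c=c[(c[:,2]>.142)&(c[:,2]<.151)]
    f=least_squares(lambda q:np.hypot(c[:,0]-q[0],c[:,1]-q[1])-q[2],[.57,.25,.103],loss='soft_l1',f_scale=.003);print('tub',f.x,len(c))
    c=cloud(p,'scoop');print('scoop zmax',c[:,2].max(),len(c))
    for lo,hi in [(-.01,.006),(.055,.075),(.075,.095),(.095,.13)]:
        k=c[(c[:,2]>lo)&(c[:,2]<hi)];print(lo,hi,len(k),k.mean(0) if len(k) else '')
    f=c[c[:,2]<.006];print('floor rect',cv2.minAreaRect(f[:,:2].astype(np.float32)*1000))
    for x in models.spot_point(p,'bead0')[:12]:
        if x['confidence']>.3: print('bead',onz(p,x['location'],.021)[0][:2])
    for t in ['scoop_grip','scoop_lip']:
        G[n,t]=(np.array(p['origin']),rays(p,models.spot_point(p,t)[0]['location'])[0])
for t in ['scoop_grip','scoop_lip']:
    (a,u),(b,v)=G['top',t],G['scene',t]
    s=np.linalg.lstsq(np.c_[u,-v],b-a,rcond=None)[0];print(t,'tri',a+u*s[0],b+v*s[1])
E
python3 b.py
```

```text
top
tray ((556.2288818359375, -269.3252868652344), (183.00025939941406, 269.0516052246094), 7.362802505493164) 885 0.05420041926474772
maxz [0.1462 0.1475]
tub [0.5491 0.266  0.1034] 779
scoop zmax 0.11486527554875126 1493
-0.01 0.006 1040 [ 0.6082 -0.013   0.0006]
0.055 0.075 61 [0.5343 0.0085 0.0655]
0.075 0.095 68 [0.5126 0.0158 0.085 ]
0.095 0.13 123 [0.4842 0.0252 0.1042]
floor rect ((567.51123046875, 1.1342926025390625), (106.05155944824219, 177.23634338378906), 70.33012390136719)
bead [ 0.539  -0.2911]
bead [ 0.5719 -0.241 ]
bead [ 0.5739 -0.1642]
bead [ 0.38   -0.0028]
bead [ 0.4971 -0.1821]
bead [ 0.6085 -0.2723]
bead [ 0.5297 -0.2501]
bead [ 0.5104 -0.2159]
bead [ 0.5902 -0.2027]
scene
tray ((554.5715942382812, -270.3912658691406), (184.21481323242188, 267.814453125), 7.22346305847168) 1839 0.0554139058583305
maxz [0.1462 0.1477]
tub [0.5504 0.2628 0.1035] 636
scoop zmax 0.11338821658926534 2656
-0.01 0.006 1503 [ 0.6005 -0.0112  0.0016]
0.055 0.075 153 [0.5319 0.0045 0.0651]
0.075 0.095 151 [0.5092 0.0118 0.0849]
0.095 0.13 131 [0.49   0.0193 0.1036]
floor rect ((513.2909545898438, 24.25518035888672), (122.77762603759766, 294.55419921875), 70.85718536376953)
bead [ 0.6015 -0.2753]
bead [ 0.5204 -0.2557]
bead [ 0.4978 -0.1696]
bead [ 0.5823 -0.2043]
bead [ 0.2706 -0.3063]
bead [ 0.4979 -0.2191]
bead [ 0.5374 -0.2804]
bead [ 0.5733 -0.2346]
bead [ 0.4809 -0.0772]
bead [ 0.3829 -0.0078]
scoop_grip tri [0.5131 0.0136 0.0773] [0.5076 0.0068 0.0763]
scoop_lip tri [ 0.6512 -0.0361  0.0134] [ 0.6497 -0.0379  0.013 ]
```

Call:
drive_tool(
  motion=[
    {"slide": [188, 261, -25], "angular": [0, 0, -17], "gripper": -1},
    {"slide": [188, 261, -25], "angular": [0, 0, -17], "gripper": -1},
    {"slide": [188, 261, -25], "angular": [0, 0, -17], "gripper": -1},
    {"slide": [188, 261, -25], "angular": [0, 0, -17], "gripper": -1},
    {"slide": [375, 522, -50], "angular": [0, 0, -33.5], "gripper": -1},
    {"slide": [375, 522, -50], "angular": [0, 0, -33.5], "gripper": -1},
    {"slide": [375, 522, -50], "angular": [0, 0, -33.5], "gripper": -1},
    {"slide": [375, 522, -50], "angular": [0, 0, -33.5], "gripper": -1},
    {"slide": [375, 522, -50], "angular": [0, 0, -33.5], "gripper": -1},
    {"slide": [375, 522, -50], "angular": [0, 0, -33.5], "gripper": -1},
    {"slide": [375, 522, -50], "angular": [0, 0, -33.5], "gripper": -1},
    {"slide": [375, 522, -50], "angular": [0, 0, -33.5], "gripper": -1},
    {"slide": [375, 522, -50], "angular": [0, 0, -33.5], "gripper": -1},
    {"slide": [375, 522, -50], "angular": [0, 0, -33.5], "gripper": -1},
  ],
  newtons=50,
)

```text
clock: 3.45
eef_pos: [0.5065, 0.0128, 0.253]
tcp_rot: [0.0, 0.986, -0.165, 0.0]
wrist_force: [0.9, -0.5, 0.7]
gripper_width: 0.0878
grasp_force: 0.0
```

```bash
cat > c.py <<'E'
from h import *
np.set_printoptions(precision=4,suppress=True)
p=snap('wrist','w1.png');print(p['origin'],p['orientation'])
for t in ['scoop_grip','scoop_lip','scoop']:
    for x in models.spot_point(p,t)[:1]:
        u=x['location'];print(t,x['confidence'],np.round(u,1),'z.073',onz(p,u,.073,1)[0][:2],'z0',onz(p,u,0,1)[0][:2])
m=models.trace(p,'scoop')[0]['mask'];v,u=np.nonzero(m&(p['z_map']>0));c=dep(p,np.c_[u,v],1)
for lo,hi in [(-.01,.006),(.05,.06),(.06,.07),(.07,.08),(.08,.09),(.09,.1),(.1,.11),(.11,.14)]:
    k=c[(c[:,2]>lo)&(c[:,2]<hi)];print(lo,hi,len(k),np.median(k,0) if len(k) else '')
o=ctrl.observe();print(o['clock'],o['joints'],o['eef_pos'],o['tcp_rot'])
E
python3 c.py
```

```text
[ 0.57   -0.0097  0.3348] [-0.0762 -0.5751  0.8075  0.1067]
scoop_grip 0.8 [274. 202.] z.073 [0.5096 0.0119] z0 [0.4928 0.018 ]
scoop_lip 0.67 [266.9  45.3] z.073 [ 0.6331 -0.0248] z0 [ 0.6506 -0.029 ]
scoop 0.86 [270.4  87.9] z.073 [ 0.5986 -0.0159] z0 [ 0.6066 -0.0176]
-0.01 0.006 8063 [ 0.606  -0.0176  0.0017]
0.05 0.06 316 [0.5473 0.0019 0.0554]
0.06 0.07 365 [0.5372 0.0052 0.0651]
0.07 0.08 418 [0.5257 0.008  0.0751]
0.08 0.09 453 [0.5143 0.0119 0.0849]
0.09 0.1 505 [0.5027 0.0153 0.0954]
0.1 0.11 628 [0.4906 0.0206 0.1049]
0.11 0.14 274 [0.483  0.0228 0.1114]
3.7 [-0.2051  0.3186  1.6258 -0.      1.197   1.6973] [0.5067 0.0134 0.2529] [ 0.      0.9863 -0.165   0.0001]
```

View pics/w1.png

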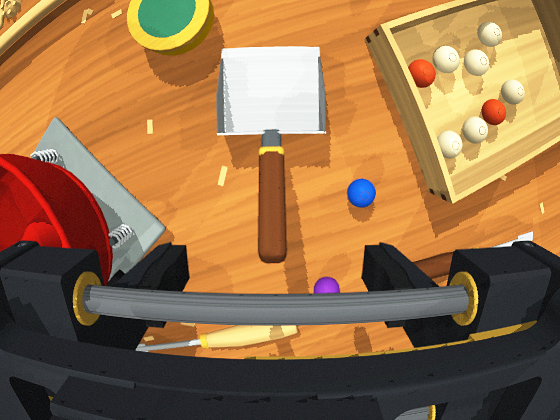

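The picture shows the handle between the fingers (272,200). The tool's yaw already matches it, and the grip point measures (0.5085, 0.0135) at about 73 mm, which agrees with the text. I'll descend and grip.

Call:
drive_tool(
  motion=[
    {"slide": [2, 0, -50], "angular": [0, 0, 1], "gripper": -1},
    {"slide": [2, 0, -100], "angular": [0, 0, 1], "gripper": -1},
    {"slide": [2, 0, -125], "angular": [0, 0, 1], "gripper": -1},
    {"slide": [2, 0, -131], "angular": [0, 0, 1], "gripper": -1},
    {"slide": [2, 0, -131], "angular": [0, 0, 1], "gripper": 1},
    {"slide": [2, 0, -131], "angular": [0, 0, 1], "gripper": 1},
    {"slide": [2, 0, -131], "angular": [0, 0, 1], "gripper": 1},
    {"slide": [2, 0, -131], "angular": [0, 0, 1], "gripper": 1},
    {"slide": [2, 0, -131], "angular": [0, 0, 1], "gripper": 1},
    {"slide": [2, 0, -131], "angular": [0, 0, 1], "gripper": 1},
  ],
  newtons=55,
)

```text
clock: 4.95
eef_pos: [0.5088, 0.0138, 0.1218]
tcp_rot: [-0.0, 0.988, -0.156, 0.0]
wrist_force: [-0.3, 0.1, 0.4]
gripper_width: 0.0301
grasp_force: 0.0
```

Call:
drive_tool(
  motion=[
    {"slide": [0, 0, 0], "angular": [0, 0, 0], "gripper": 1},
    {"slide": [0, 0, 0], "angular": [0, 0, 0], "gripper": 1},
    {"slide": [0, 0, 0], "angular": [0, 0, 0], "gripper": 1},
    {"slide": [0, 0, 0], "angular": [0, 0, 0], "gripper": 1},
    {"slide": [0, 0, 40], "angular": [0, 0, 0], "gripper": 1},
    {"slide": [0, 0, 90], "angular": [0, 0, 0], "gripper": 1},
    {"slide": [0, 0, 140], "angular": [0, 0, 0], "gripper": 1},
    {"slide": [0, 0, 140], "angular": [0, 0, 0], "gripper": 1},
  ],
)

```text
clock: 5.95
eef_pos: [0.5097, 0.0137, 0.2648]
tcp_rot: [0.0, 0.988, -0.156, 0.003]
wrist_force: [-0.5, -0.1, -1.2]
gripper_width: 0.0214
grasp_force: 55.0
```

```bash
cat > d.py <<'E'
from h import *
import sys
np.set_printoptions(precision=4,suppress=True)
# scoop pose in tool-aligned frame (forward = tool x horizontal), seen by wrist
p=snap('wrist',sys.argv[1] if len(sys.argv)>1 else None)
o=ctrl.observe();T=rot(o['tcp_rot']);t=o['eef_pos']
print(o['clock'],o['joints'],t,o['gripper_width'],o['wrist_force'])
m=models.trace(p,'scoop')[0]['mask'];v,u=np.nonzero(m&(p['z_map']>0));c=(dep(p,np.c_[u,v],1)-t)@T
for n in ['scoop_lip','scoop_grip']:
    print(n,(dep(p,models.spot_point(p,n)[0]['location'],1)-t)@T)
k=c[(c[:,0]>.06)&(c[:,0]<.14)&(abs(c[:,1])<.04)]
A=np.c_[k[:,:2],np.ones(len(k))];s=A@np.linalg.lstsq(A,k[:,2],rcond=None)[0]
k=k[abs(s-k[:,2])<.008];A=np.c_[k[:,:2],np.ones(len(k))];q=np.linalg.lstsq(A,k[:,2],rcond=None)[0]
print('floor plane z=ax+by+c (tool):',q,'pitch deg',np.degrees(np.arctan(q[0])),'n',len(k),'xmax',np.percentile(c[:,0],99.5))
E
python3 d.py w2.png
```

```text
6.0 [-0.2034  0.3129  1.6072  0.      1.2196  1.6808] [0.5089 0.0138 0.2623] 0.021430981785525535 [-0.7948 -0.2939 -1.7779]
scoop_lip [[0.2058 0.0013 0.2641]]
scoop_grip [[0.0084 0.0015 0.0335]]
floor plane z=ax+by+c (tool): [0.0012 0.0006 0.1171] pitch deg 0.06958287757170593 n 15811 xmax 0.1475936397518727
```

Scoop is held with pitch 0 and the lip at (+147, 0, +121) mm in the tool frame. Next I'll carry it over the tray's empty end and turn it to the tray's heading of 97°.

Call:
drive_tool(
  motion=[
    {"slide": [0, -20, 38], "angular": [0, 0, 10], "gripper": 1},
    {"slide": [3, -55, 38], "angular": [0, 0, 20], "gripper": 1},
    {"slide": [6, -90, 38], "angular": [0, 0, 30], "gripper": 1},
    {"slide": [10, -125, 38], "angular": [0, 0, 40], "gripper": 1},
    {"slide": [13, -160, 38], "angular": [0, 0, 50], "gripper": 1},
    {"slide": [17, -195, 38], "angular": [0, 0, 60], "gripper": 1},
    {"slide": [20, -230, 38], "angular": [0, 0, 70], "gripper": 1},
    {"slide": [24, -265, 38], "angular": [0, 0, 80], "gripper": 1},
    {"slide": [28, -300, 38], "angular": [0, 0, 90], "gripper": 1},
    {"slide": [32, -340, 38], "angular": [0, 0, 99], "gripper": 1},
    {"slide": [35, -380, 38], "angular": [0, 0, 107], "gripper": 1},
    {"slide": [38, -410, 38], "angular": [0, 0, 113], "gripper": 1},
    {"slide": [39, -425, 38], "angular": [0, 0, 115.3], "gripper": 1},
    {"slide": [39, -425, 38], "angular": [0, 0, 115.3], "gripper": 1},
    {"slide": [39, -425, 38], "angular": [0, 0, 115.3], "gripper": 1},
  ],
)

```text
clock: 8.02
eef_pos: [0.5479, -0.4105, 0.2989]
tcp_rot: [-0.001, 0.661, 0.751, 0.0]
wrist_force: [0.6, 0.4, -0.8]
gripper_width: 0.0214
grasp_force: 55.0
```

```bash
python3 d.py; cat > e.py <<'E'
from h import *
np.set_printoptions(precision=4,suppress=True)
H=np.radians(97.3);ex=np.array([np.cos(H),np.sin(H)]);ey=np.array([-ex[1],ex[0]]);C=np.array([.555,-.270])
print('clock',ctrl.observe()['clock'],'tcp tray xy',*((ctrl.observe()['eef_pos'][:2]-C)@np.c_[ex,ey]),ctrl.observe()['eef_pos'])
for n in ['top','scene','wrist']:
    p=snap(n);w=n=='wrist'
    out=[]
    for x in models.spot_point(p,'bead0')[:14]:
        if x['confidence']>.3:
            u=x['location'];g=onz(p,u,.021,w)[0][:2];d=dep(p,u,w)[0]
            out.append((*np.round((g-C)@np.c_[ex,ey],3),'depz',round(float(d[2]),3)))
    print(n);[print('  ',*o) for o in sorted(out)]
    if n=='scene' or w:
      try:
        c=dep(p,np.argwhere(models.trace(p,'tray')[0]['mask']&(p['z_map']>0))[:,::-1],w)
        c=c[(c[:,2]>.05)&(c[:,2]<.06)];print('tray',cv2.minAreaRect(c[:,:2].astype(np.float32)*1000))
      except Exception as e: print(e)
E
python3 e.py
```

```text
8.075 [-0.8135  0.6902  0.925   0.0001  1.5274 -0.9418] [ 0.548  -0.4104  0.2993] 0.02195903462966037 [-0.0771  0.6236 -1.3073]
scoop_lip [[0.1437 0.0013 0.1223]]
scoop_grip [[0.0047 0.0009 0.0368]]
floor plane z=ax+by+c (tool): [0.003  0.0013 0.1202] pitch deg 0.17112158071793254 n 15742 xmax 0.14459431827423277
clock 8.225 tcp tray xy -0.1385753712349887 0.024862326964121335 [ 0.5479 -0.4106  0.2999]
top
   -0.009 0.025 depz 0.033
   -0.006 -0.04 depz 0.026
   0.026 0.028 depz 0.035
   0.029 -0.028 depz 0.032
   0.06 -0.041 depz 0.035
   0.066 0.033 depz 0.573
scene
   -0.015 -0.05 depz 0.032
   -0.012 0.02 depz 0.032
   0.008 0.289 depz 0.027
   0.023 0.035 depz 0.033
   0.032 -0.016 depz 0.034
   0.06 0.045 depz 0.033
   0.064 -0.031 depz 0.034
   0.1 -0.037 depz 0.032
   0.109 0.046 depz 0.033
   0.204 0.049 depz 0.025
   0.284 0.13 depz 0.025
tray ((554.573974609375, -270.2493896484375), (184.62791442871094, 268.3616027832031), 7.174784183502197)
wrist
   0.004 0.291 depz 0.027
   0.056 0.045 depz 0.181
   0.057 -0.04 depz 0.18
tray ((559.83447265625, -303.63714599609375), (182.9556884765625, 203.2017059326172), 7.226714611053467)
```

Call:
drive_tool(
  motion=[
    {"slide": [0, 0, 0], "angular": [-9.9, -1.27, 0], "gripper": 1},
    {"slide": [-1, 4, 0], "angular": [-19.8, -2.5, 0], "gripper": 1},
    {"slide": [-1, 6, -40], "angular": [-19.8, -2.5, 0], "gripper": 1},
    {"slide": [-1, 6, -80], "angular": [-19.8, -2.5, 0], "gripper": 1},
    {"slide": [-1, 6, -110], "angular": [-19.8, -2.5, 0], "gripper": 1},
    {"slide": [-1, 6, -120], "angular": [-19.8, -2.5, 0], "gripper": 1},
    {"slide": [-1, 6, -120], "angular": [-19.8, -2.5, 0], "gripper": 1},
  ],
)

```text
clock: 9.5
eef_pos: [0.5469, -0.4053, 0.1801]
tcp_rot: [0.13, 0.65, 0.74, -0.115]
wrist_force: [-0.4, 0.1, -1.2]
gripper_width: 0.0215
grasp_force: 55.0
```

```bash
cat > f.py <<'E'
from h import *
import sys
np.set_printoptions(precision=4,suppress=True)
H=np.radians(97.3);ex=np.array([np.cos(H),np.sin(H)]);ey=np.array([-ex[1],ex[0]]);C=np.array([.555,-.270])
o=ctrl.observe();T=rot(o['tcp_rot']);t=o['eef_pos']
l=t+T@[.147,0,.1215]
print('clock',o['clock'],'j',o['joints'],'F',o['wrist_force'],'w',o['gripper_width'])
print('tcp',t,'nose-down',np.degrees(np.arcsin(-T[2,0])),'tcp tray',(t[:2]-C)@np.c_[ex,ey],'lip tray',(l[:2]-C)@np.c_[ex,ey],'lip z',l[2])
for a in sys.argv[1:]:
    n,f=a.split(':');p=snap(n)['pixels'][...,::-1]
    if n=='scene': p=cv2.resize(p[170:400,60:360],None,fx=2.4,fy=2.4)
    cv2.imwrite('pics/'+f,p)
E
python3 f.py scene:s1.png; python3 d.py
```

```text
clock 9.5 j [-0.7498  0.6816  1.285  -0.2781  0.9219 -0.7373] F [-0.4437  0.1079 -1.2067] w 0.021484508883398513
tcp [ 0.5469 -0.4053  0.1801] nose-down 19.96395524465478 tcp tray [-0.1332  0.0252] lip tray [-0.0365  0.0254] lip z 0.015670476727795396
9.6 [-0.7498  0.6803  1.284  -0.2781  0.9219 -0.7374] [ 0.5472 -0.4056  0.1813] 0.021325459340714982 [-0.7952  0.4907 -0.7294]
scoop_lip [[ 0.1501 -0.0006  0.1327]]
scoop_grip [[0.0065 0.0009 0.0377]]
floor plane z=ax+by+c (tool): [0.0021 0.0021 0.1205] pitch deg 0.11861121607792445 n 15792 xmax 0.144983435212611
```

View pics/s1.png

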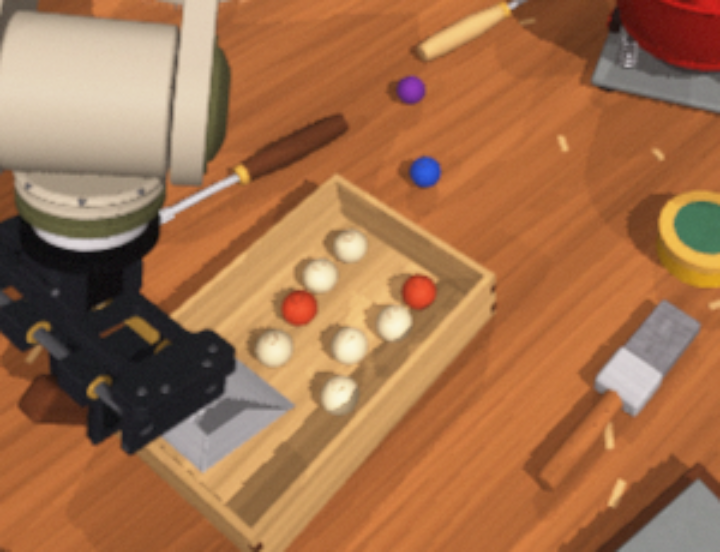

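The scoop is inside the empty end at (220,420), nose down, with all eight beads ahead of it. Now push.

Call:
drive_tool(
  motion=[
    {"slide": [0, 2, -7.5], "angular": [0, 0, 0], "gripper": 1},
    {"slide": [-1, 7, -11], "angular": [2, 0.25, 0], "gripper": 1},
    {"slide": [-1.4, 11, -18.4], "angular": [6, 0.76, 0], "gripper": 1},
    {"slide": [-2.4, 18.6, -26.5], "angular": [9.9, 1.27, 0], "gripper": 1},
    {"slide": [-3.3, 25.6, -35.4], "angular": [13.9, 1.8, 0], "gripper": 1},
    {"slide": [-5.4, 42.5, -35.4], "angular": [13.9, 1.8, 0], "gripper": 1},
    {"slide": [-7.6, 59.3, -35.4], "angular": [13.9, 1.8, 0], "gripper": 1},
    {"slide": [-9.8, 76.2, -35.4], "angular": [13.9, 1.8, 0], "gripper": 1},
    {"slide": [-11.9, 93, -35.4], "angular": [13.9, 1.8, 0], "gripper": 1},
    {"slide": [-13.6, 106, -35.4], "angular": [13.9, 1.8, 0], "gripper": 1},
    {"slide": [-14.8, 115.9, -35.4], "angular": [13.9, 1.8, 0], "gripper": 1},
    {"slide": [-15.2, 119, -40.1], "angular": [15.9, 2, 0], "gripper": 1},
    {"slide": [-15.2, 119, -40.1], "angular": [15.9, 2, 0], "gripper": 1},
  ],
)

```text
clock: 11.38
eef_pos: [0.5329, -0.2906, 0.1428]
tcp_rot: [0.032, 0.66, 0.75, -0.025]
wrist_force: [1.4, -19.7, 6.4]
gripper_width: 0.0217
grasp_force: 55.1
```

```bash
python3 f.py scene:s2.png; python3 d.py w3.png
```

```text
clock 11.375 j [-0.676   0.6317  1.4531 -0.0621  0.9953 -0.7723] F [  1.3937 -19.747    6.3776] w 0.02167346706273093
tcp [ 0.5329 -0.2906  0.1428] nose-down 4.641661744174789 tcp tray [-0.0176  0.0245] lip tray [0.119  0.0239] lip z 0.009834528366802597
11.475 [-0.6758  0.6315  1.4532 -0.0622  0.9953 -0.7721] [ 0.533  -0.2905  0.1429] 0.02162759870427633 [  1.6092 -18.9609   6.2408]Traceback (most recent call last):
  File "d.py", line 8, in <module>
    m=models.trace(p,'scoop')[0]['mask'];v,u=np.nonzero(m&(p['z_map']>0));c=(dep(p,np.c_[u,v],1)-t)@T
      ~~~~~~~~~~~~~~~~~~~~~~~^^^
IndexError: list index out of range
```

View pics/w3.png

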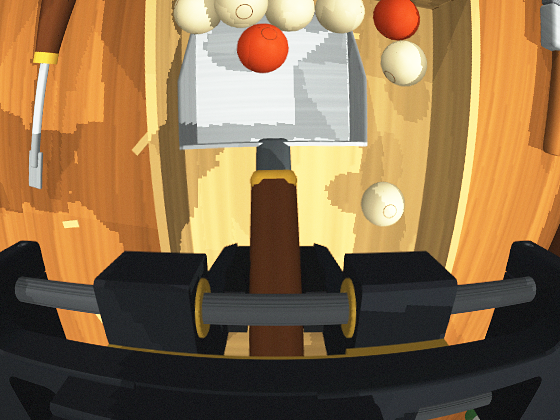

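View pics/s2.png

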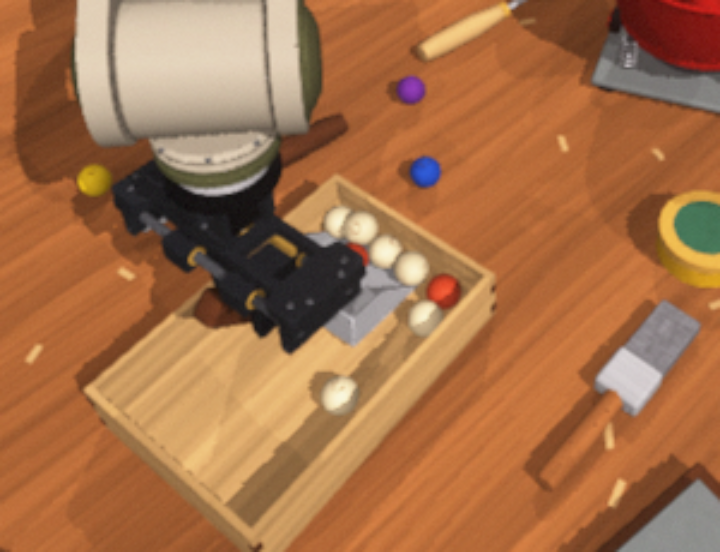

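Five beads are at or on the scoop: the red one in the bowl at (262,48), and four over the lip against the end wall. Next I'll tip the nose up and lift a little.

Call:
drive_tool(
  motion=[
    {"slide": [1.5, -11.7, -7.9], "angular": [4, 0.5, 0], "gripper": 1},
    {"slide": [2.6, -20.6, -12.1], "angular": [7.9, 1, 0], "gripper": 1},
    {"slide": [3.8, -30.1, -16.9], "angular": [11.9, 1.5, 0], "gripper": 1},
    {"slide": [4.9, -38.5, -22.4], "angular": [15.9, 2, 0], "gripper": 1},
    {"slide": [4.9, -38.5, -22.4], "angular": [15.9, 2, 0], "gripper": 1},
    {"slide": [4.9, -38.5, -22.4], "angular": [15.9, 2, 0], "gripper": 1},
    {"slide": [5.6, -44, -15], "angular": [17.9, 2.2, 0], "gripper": 1},
    {"slide": [5.6, -44, -5], "angular": [17.9, 2.2, 0], "gripper": 1},
    {"slide": [5.6, -44, -5], "angular": [17.9, 2.2, 0], "gripper": 1},
  ],
)

```text
clock: 12.65
eef_pos: [0.5376, -0.3299, 0.1358]
tcp_rot: [-0.09, 0.655, 0.746, 0.081]
wrist_force: [-0.1, 0.5, -2.0]
gripper_width: 0.0214
grasp_force: 55.0
```

```bash
python3 f.py scene:s3.png wrist:w4.png; python3 - <<'E'
import cv2,numpy as np
a=cv2.imread('pics/w4.png');b=cv2.imread('pics/s3.png')
a=cv2.resize(a,(380,285));b=cv2.resize(b,(400,307))
c=np.zeros((307,780,3),np.uint8);c[:285,:380]=a;c[:,380:]=b;cv2.imwrite('pics/m1.png',c)
E
```

```text
clock 12.65 j [-0.7807  0.7675  1.2385  0.1556  1.3305 -0.9613] F [-0.0761  0.4974 -2.0133] w 0.021386927271164664
tcp [ 0.5376 -0.3299  0.1358] nose-down -13.964691630387179 tcp tray [-0.0572  0.0249] lip tray [0.1148 0.0248] lip z 0.0533646415016457
```

View pics/m1.png

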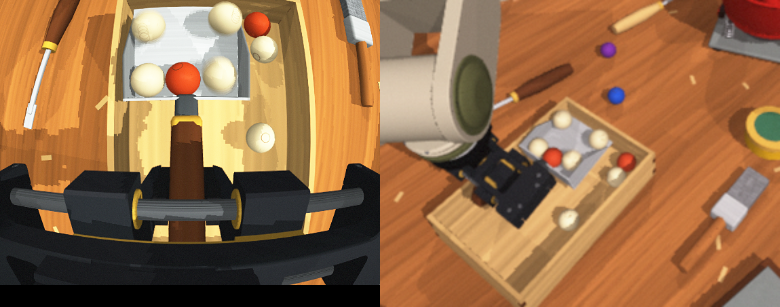

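Five beads are in the scoop: three at the back, two toward the front. I'll tilt further nose-up so the front two settle, and look once more before leaving the tray.

Call:
drive_tool(
  motion=[
    {"slide": [1.2, -10, 0], "angular": [4, 0.5, 0], "gripper": 1},
    {"slide": [2.5, -20, 0], "angular": [8, 1, 0], "gripper": 1},
    {"slide": [2.5, -20, 0], "angular": [8, 1, 0], "gripper": 1},
    {"slide": [2.5, -20, 0], "angular": [8, 1, 0], "gripper": 1},
  ],
)

```text
clock: 13.25
eef_pos: [0.5397, -0.3496, 0.1344]
tcp_rot: [-0.143, 0.648, 0.737, 0.127]
wrist_force: [0.3, 0.3, -2.1]
gripper_width: 0.0215
grasp_force: 55.0
```

```bash
python3 f.py scene:s4.png wrist:w5.png; python3 - <<'E'
import cv2,numpy as np
a=cv2.imread('pics/w5.png')[0:210,100:480];b=cv2.imread('pics/s4.png')
b=cv2.resize(b,(400,307))
c=np.zeros((307,780,3),np.uint8);c[:210,:380]=a;c[:,380:]=b;cv2.imwrite('pics/m2.png',c)
E
python3 - <<'E'
import sys;sys.path.insert(0,'.')
from h import *
np.set_printoptions(precision=3,suppress=True)
o=ctrl.observe();T=rot(o['tcp_rot']);t=o['eef_pos']
for n in ['wrist','scene']:
    p=snap(n);w=n=='wrist'
    for x in models.spot_point(p,'bead0')[:10]:
        if x['confidence']>.3:
            d=dep(p,x['location'],w)[0];r=d-np.array(p['origin']);d=d+r/np.linalg.norm(r)*.015
            q=(d-t)@T;print(n,np.round(x['location']),d,'in scoop frame',[q[0]-.101,-q[1],.1225-q[2]])
E
```

```text
clock 13.25 j [-0.8212  0.8427  1.1221  0.223   1.4967 -1.002 ] F [ 0.3415  0.3253 -2.0965] w 0.021472341464811407
tcp [ 0.5397 -0.3496  0.1344] nose-down -22.109040515942212 tcp tray [-0.077   0.0253] lip tray [0.1049 0.0253] lip z 0.07718613997056548
wrist [380. 196.] [ 0.604 -0.275  0.021] in scoop frame [np.float64(-0.08332805321711398), np.float64(-0.0729975989518534), np.float64(-0.007879326306964307)]
wrist [378.  82.] [ 0.6   -0.184  0.019] in scoop frame [np.float64(0.00014113681049457427), np.float64(-0.08031115684239112), np.float64(-0.04325157419107495)]
wrist [245.  74.] [ 0.507 -0.224  0.07 ] in scoop frame [np.float64(-0.006005473071059808), np.float64(0.016783348185628686), np.float64(0.013736342168652799)]
wrist [269. 115.] [ 0.524 -0.246  0.063] in scoop frame [np.float64(-0.030642758493361733), np.float64(0.0027470498891823134), np.float64(0.016453981845024154)]
wrist [298.  71.] [ 0.537 -0.218  0.071] in scoop frame [np.float64(-0.004388753414040686), np.float64(-0.013594647490049358), np.float64(0.014031115923351989)]
wrist [329. 115.] [ 0.558 -0.241  0.063] in s
[... 1319 characters left out ...]
, np.float64(0.002575101244159982), np.float64(0.011006811564605534)]
scene [200. 295.] [ 0.559 -0.235  0.064] in scoop frame [np.float64(-0.02516614075996515), np.float64(-0.03331988438663966), np.float64(0.01482935604747232)]
scene [178. 281.] [ 0.498 -0.243  0.057] in scoop frame [np.float64(-0.027777717372683808), np.float64(0.028404964023306143), np.float64(0.009085994355370552)]
scene [190. 275.] [ 0.51  -0.221  0.067] in scoop frame [np.float64(-0.005259385649884346), np.float64(0.013362479306357393), np.float64(0.010315633022029869)]
scene [233. 208.] [0.386 0.    0.012] in scoop frame [np.float64(0.19243469938525284), np.float64(0.10803331474288495), np.float64(-0.1290204912373351)]
```

View pics/m2.png

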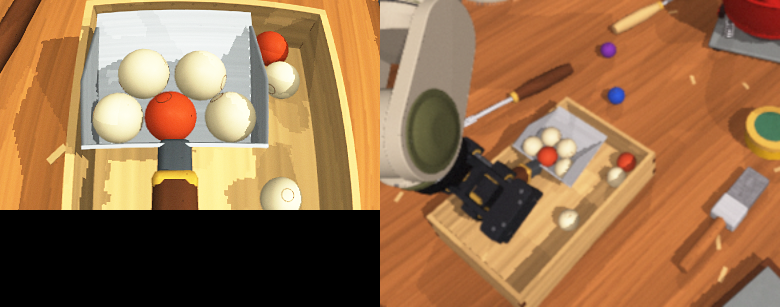

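All five beads are nested in the bowl, and three stay in the tray. Now lift and carry to the tub with the nose up.

Call:
drive_tool(
  motion=[
    {"slide": [0, 0, 12], "angular": [0, 0, 0], "gripper": 1},
    {"slide": [0, 0, 36], "angular": [0, 0, 0], "gripper": 1},
    {"slide": [0, 0, 70], "angular": [0, 0, 0], "gripper": 1},
    {"slide": [0, 0, 104], "angular": [0, 0, 0], "gripper": 1},
    {"slide": [0, 2, 136], "angular": [0, 0, 0], "gripper": 1},
    {"slide": [1, 10, 158], "angular": [0, 0, 0], "gripper": 1},
    {"slide": [3, 28, 170], "angular": [0, 0, 0], "gripper": 1},
    {"slide": [6, 56, 175], "angular": [0, 0, 0], "gripper": 1},
    {"slide": [10, 92, 175], "angular": [0, 0, 0], "gripper": 1},
    {"slide": [14, 130, 175], "angular": [0, 0, 0], "gripper": 1},
    {"slide": [18, 168, 175], "angular": [0, 0, 0], "gripper": 1},
    {"slide": [22, 206, 175], "angular": [0, 0, 0], "gripper": 1},
    {"slide": [26, 244, 175], "angular": [0, 0, 0], "gripper": 1},
    {"slide": [30, 282, 175], "angular": [0, 0, 0], "gripper": 1},
    {"slide": [34, 317, 175], "angular": [0, 0, 0], "gripper": 1},
    {"slide": [37, 346, 172], "angular": [0, 0, 0], "gripper": 1},
    {"slide": [39, 366, 165], "angular": [0, 0, 0], "gripper": 1},
    {"slide": [40, 376, 155], "angular": [0, 0, 0], "gripper": 1},
    {"slide": [40, 380, 145], "angular": [0, 0, 0], "gripper": 1},
    {"slide": [40, 380, 138], "angular": [0, 0, 0], "gripper": 1},
  ],
)

```text
clock: 16.05
eef_pos: [0.5796, 0.0294, 0.2716]
tcp_rot: [-0.144, 0.648, 0.737, 0.128]
wrist_force: [0.1, 0.8, -1.0]
gripper_width: 0.0214
grasp_force: 55.0
```

```bash
python3 f.py scene:s5.png wrist:w6.png; python3 - <<'E'
import sys;sys.path.insert(0,'.')
from h import *
np.set_printoptions(precision=3,suppress=True)
o=ctrl.observe();T=rot(o['tcp_rot']);t=o['eef_pos'];print(t)
p=snap('wrist')
for x in models.spot_point(p,'bead0')[:10]:
    if x['confidence']>.3:
        d=dep(p,x['location'],1)[0];r=d-np.array(p['origin']);d=d+r/np.linalg.norm(r)*.015
        q=(d-t)@T;print(d,'in scoop',np.round([q[0]-.101,-q[1],.1225-q[2]],3))
E
```

```text
clock 16.05 j [-0.2656  0.4897  1.3596  0.3592  1.4539 -0.4644] F [ 0.1045  0.8198 -1.0292] w 0.021407501298603294
tcp [0.5796 0.0294 0.2716] nose-down -22.17802856400871 tcp tray [ 0.2939 -0.0624] lip tray [ 0.4759 -0.0625] lip z 0.21455381043146998
[0.58  0.029 0.272]
[0.546 0.156 0.208] in scoop [-0.005  0.018  0.015]
[0.577 0.158 0.208] in scoop [-0.006 -0.013  0.015]
[0.597 0.137 0.199] in scoop [-0.031 -0.031  0.015]
[0.534 0.128 0.198] in scoop [-0.032  0.033  0.016]
[0.531 0.044 0.291] in scoop [-0.074  0.046  0.132]
```

Call:
drive_tool(
  motion=[
    {"slide": [-1.6, 12.6, 12], "angular": [-9.9, -1.3, 0], "gripper": 1},
    {"slide": [-3.4, 26.6, 19.6], "angular": [-17.9, -2.3, 0], "gripper": 1},
    {"slide": [-4.5, 34.8, 25], "angular": [-21.8, -2.8, 0], "gripper": 1},
    {"slide": [-5.9, 46, 32], "angular": [-26.8, -3.4, 0], "gripper": 1},
    {"slide": [-5.9, 46, 32], "angular": [-26.8, -3.4, 0], "gripper": 1},
    {"slide": [-7.4, 58, 36.6], "angular": [-31.7, -4.1, 0], "gripper": 1},
    {"slide": [-7.4, 58, 36.6], "angular": [-31.7, -4.1, 0], "gripper": 1},
    {"slide": [-9.1, 71.2, 41.7], "angular": [-36.7, -4.7, 0], "gripper": 1},
    {"slide": [-9.1, 71.2, 41.7], "angular": [-36.7, -4.7, 0], "gripper": 1},
    {"slide": [-10.9, 85, 46.6], "angular": [-41.7, -5.3, 0], "gripper": 1},
    {"slide": [-12.8, 99.7, 51.3], "angular": [-46.6, -6, 0], "gripper": 1},
    {"slide": [-14.7, 115, 56.6], "angular": [-51.6, -6.6, 0], "gripper": 1},
    {"slide": [-14.7, 115, 56.6], "angular": [-51.6, -6.6, 0], "gripper": 1},
    {"slide": [-14.7, 115, 56.6], "angular": [-51.6, -6.6, 0], "gripper": 1},
    {"slide": [-14.7, 115, 56.6], "angular": [-51.6, -6.6, 0], "gripper": 1},
  ],
)

```text
clock: 18.12
eef_pos: [0.5652, 0.1436, 0.3291]
tcp_rot: [0.193, 0.638, 0.726, -0.169]
wrist_force: [-0.8, -0.1, -1.5]
gripper_width: 0.0215
grasp_force: 55.0
```

```bash
python3 f.py wrist:w7.png top:t2.png; python3 - <<'E'
import cv2,numpy as np
a=cv2.imread('pics/w7.png');b=cv2.imread('pics/t2.png')[120:330,100:480]
c=np.zeros((300,780,3),np.uint8);c[:300,:400]=cv2.resize(a,(400,300));c[:210,400:]=b;cv2.imwrite('pics/m3.png',c)
E
```

```text
clock 18.125 j [ 0.2055  0.4816  1.2484 -0.5207  1.4705  0.147 ] F [-0.7988 -0.0664 -1.5375] w 0.021472413370324225
tcp [0.5652 0.1436 0.3291] nose-down 29.763149130683853 tcp tray [ 0.409  -0.0627] lip tray [ 0.4763 -0.0628] lip z 0.1506906623442838
```

View pics/m3.png

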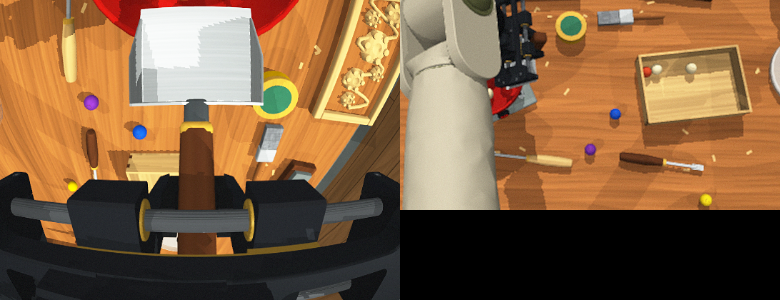

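The scoop is empty and three beads remain in the tray. Next I'll level it and take it to the clear patch between the tub and the tray.

Call:
drive_tool(
  motion=[
    {"slide": [0, -8, 25], "angular": [9.9, 1.3, 0], "gripper": 1},
    {"slide": [4, -35, 40], "angular": [19.8, 2.5, 0], "gripper": 1},
    {"slide": [12, -80, 40], "angular": [29.8, 3.8, 0], "gripper": 1},
    {"slide": [30, -130, 40], "angular": [29.8, 3.8, 0], "gripper": 1},
    {"slide": [45, -180, 15], "angular": [29.8, 3.8, 0], "gripper": 1},
    {"slide": [48, -205, -40], "angular": [29.8, 3.8, 0], "gripper": 1},
    {"slide": [48, -205, -95], "angular": [29.8, 3.8, 0], "gripper": 1},
    {"slide": [48, -205, -145], "angular": [29.8, 3.8, 0], "gripper": 1},
    {"slide": [48, -205, -180], "angular": [29.8, 3.8, 0], "gripper": 1},
    {"slide": [48, -205, -191], "angular": [29.8, 3.8, 0], "gripper": 1},
    {"slide": [48, -205, -191], "angular": [29.8, 3.8, 0], "gripper": 1},
  ],
)

```text
clock: 19.6
eef_pos: [0.6133, -0.0605, 0.1388]
tcp_rot: [-0.0, 0.66, 0.751, 0.002]
wrist_force: [-0.3, -0.2, -0.9]
gripper_width: 0.0212
grasp_force: 55.0
```

```bash
python3 f.py; python3 d.py; cat > g.py <<'E'
from h import *
np.set_printoptions(precision=3,suppress=True)
for n in ['scene','top']:
    p=snap(n);K=[]
    if n=='top': cv2.imwrite('pics/t3.png',p['pixels'][...,::-1])
    else: cv2.imwrite('pics/s6.png',p['pixels'][...,::-1])
    for x in models.spot_point(p,'bead0')[:16]:
        if x['confidence']>.3:
            d=dep(p,x['location'])[0];r=d-np.array(p['origin']);d=d+r/np.linalg.norm(r)*.015
            print(n,np.round(x['confidence'],2),d,'tub dist',np.round(np.hypot(d[0]-.5497,d[1]-.2645),3))
    for t in ['gouge_a','wax_tin','brush']:
        print(t,[onz(p,x['location'],0)[0][:2] for x in models.spot_point(p,t) if x['confidence']>.3])
    m=models.trace(p,'scoop')
    if m:
        v,u=np.nonzero(m[0]['mask']&(p['z_map']>0));c=dep(p,np.c_[u,v]);print('scoop min z pct',np.percentile(c[:,2],[1,10,50]))
E
python3 g.py
```

```text
clock 19.6 j [-0.2893  0.6713  1.392   0.0044  1.0771 -0.4195] F [-0.2883 -0.1703 -0.8574] w 0.021225900179707914
tcp [ 0.6133 -0.0605  0.1388] nose-down -0.17837267703958393 tcp tray [ 0.2004 -0.0844] lip tray [ 0.3478 -0.0846] lip z 0.017729016484145002
19.65 [-0.2892  0.6703  1.3914  0.0044  1.0772 -0.4195] [ 0.6136 -0.0605  0.1396] 0.021922302808545423 [ 1.0582  0.0361 -0.4098]
scoop_lip [[0.1402 0.0003 0.1263]]
scoop_grip [[0.0067 0.001  0.0379]]
floor plane z=ax+by+c (tool): [0.0363 0.0008 0.1206] pitch deg 2.0814427038529564 n 15168 xmax 0.14167852213836055
scene 0.63 [0.518 0.309 0.081] tub dist 0.054
scene 0.59 [ 0.378 -0.01   0.013] tub dist 0.324
scene 0.55 [ 0.478 -0.073  0.006] tub dist 0.345
scene 0.46 [ 0.604 -0.18   0.018] tub dist 0.447
scene 0.45 [ 0.606 -0.274  0.02 ] tub dist 0.541
scene 0.45 [ 0.265 -0.3    0.013] tub dist 0.632
scene 0.43 [ 0.59  -0.151  0.022] tub dist 0.418
gouge_a [array([ 0.343, -0.201])]
wax_tin [array([0.716, 0.041])]
brush [array([ 0.756, -0.11 ])]
scoop min z pct [0.015 0.021 0.099]
top 0.7 [0.52  0.261 0.076] tub dist 0.03
top 0.63 [0.547 0.214 0.078] tub dist 0.051
top 0.63 [0.602 0.238 0.078] tub dist 0.059
top 0.56 [0.587 0.265 0.076] tub dist 0.038
top 0.53 [ 0.496 -0.086  0.383] tub dist 0.354
top 0.5 [ 0.596 -0.182  0.019] tub dist 0.449
top 0.46 [ 0.608 -0.274  0.02 ] tub dist 0.542
top 0.41 [ 0.264 -0.299  0.013] tub dist 0.632
top 0.4 [0.519 0.312 0.074] tub dist 0.056
gouge_a [array([0.535, 0.283]), array([ 0.364, -0.207])]
wax_tin [array([0.722, 0.041])]
brush []
scoop min z pct [0.008 0.011 0.014]
```

Five beads are in the tub, three are in the tray, and the bystanders are in place. The scoop slipped about 2° nose-down in the grip, so I'll correct that, lower, and check contact.

Call:
drive_tool(
  motion=[
    {"slide": [0, 0, -5], "angular": [2, 0.25, 0], "gripper": 1},
    {"slide": [0, 0, -9], "angular": [2, 0.25, 0], "gripper": 1},
    {"slide": [0, 0, -12], "angular": [2, 0.25, 0], "gripper": 1},
    {"slide": [0, 0, -14], "angular": [2, 0.25, 0], "gripper": 1},
    {"slide": [0, 0, -14], "angular": [2, 0.25, 0], "gripper": 1},
  ],
)

```text
clock: 21.02
eef_pos: [0.613, -0.0601, 0.1241]
tcp_rot: [-0.014, 0.66, 0.751, 0.013]
wrist_force: [-0.3, 0.3, -1.5]
gripper_width: 0.0216
grasp_force: 55.0
```

Call:
drive_tool(
  motion=[
    {"slide": [0, 0, -1], "angular": [0, 0, 0], "gripper": 1},
    {"slide": [0, 0, -2], "angular": [0, 0, 0], "gripper": 1},
    {"slide": [0, 0, -2], "angular": [0, 0, 0], "gripper": 1},
  ],
)

```text
clock: 21.4
eef_pos: [0.613, -0.0602, 0.1222]
tcp_rot: [-0.014, 0.66, 0.751, 0.014]
wrist_force: [-0.4, 0.4, -0.7]
gripper_width: 0.0217
grasp_force: 55.0
```

Open, then rise straight up.

Call:
drive_tool(
  motion=[
    {"slide": [0, 0, -0.5], "angular": [0, 0, 0], "gripper": 0.2},
    {"slide": [0, 0, -0.5], "angular": [0, 0, 0], "gripper": -0.5},
    {"slide": [0, 0, -0.5], "angular": [0, 0, 0], "gripper": -0.5},
    {"slide": [0, 0, -0.5], "angular": [0, 0, 0], "gripper": -0.5},
    {"slide": [0, 0, -0.5], "angular": [0, 0, 0], "gripper": -0.5},
    {"slide": [0, 0, -0.5], "angular": [0, 0, 0], "gripper": -0.5},
    {"slide": [0, 0, 20], "angular": [0, 0, 0], "gripper": -0.5},
    {"slide": [0, 0, 60], "angular": [0, 0, 0], "gripper": -0.5},
    {"slide": [0, 0, 110], "angular": [0, 0, 0], "gripper": -0.5},
    {"slide": [0, 0, 160], "angular": [0, 0, 0], "gripper": -0.5},
    {"slide": [0, 0, 160], "angular": [0, 0, 0], "gripper": -0.5},
    {"slide": [0, 0, 160], "angular": [0, 0, 0], "gripper": -0.5},
  ],
)

```text
clock: 22.9
eef_pos: [0.6127, -0.0601, 0.2812]
tcp_rot: [-0.014, 0.66, 0.751, 0.013]
wrist_force: [-0.1, -0.5, 0.2]
gripper_width: 0.0657
grasp_force: 0.0
```

```bash
python3 g.py; python3 f.py
```

```text
scene 0.75 [ 0.608 -0.271  0.018] tub dist 0.539
scene 0.7 [ 0.601 -0.177  0.019] tub dist 0.444
scene 0.59 [0.508 0.257 0.077] tub dist 0.043
scene 0.56 [ 0.256 -0.299  0.015] tub dist 0.635
scene 0.5 [ 0.59  -0.154  0.019] tub dist 0.42
scene 0.47 [ 0.378 -0.002  0.016] tub dist 0.317
scene 0.43 [ 0.473 -0.072  0.014] tub dist 0.345
scene 0.42 [0.545 0.271 0.111] tub dist 0.008
scene 0.39 [0.622 0.208 0.138] tub dist 0.091
gouge_a [array([0.359, 0.168]), array([ 0.344, -0.201])]
wax_tin [array([0.716, 0.05 ])]
brush []
scoop min z pct [-0.001  0.001  0.006]
top 0.64 [0.607 0.24  0.078] tub dist 0.063
top 0.64 [0.524 0.304 0.071] tub dist 0.047
top 0.53 [ 0.6   -0.281  0.02 ] tub dist 0.547
top 0.48 [ 0.264 -0.294  0.014] tub dist 0.628
top 0.47 [0.584 0.269 0.076] tub dist 0.034
top 0.45 [0.518 0.266 0.079] tub dist 0.032
top 0.4 [ 0.465 -0.073  0.5  ] tub dist 0.348
gouge_a [array([ 0.36 , -0.209]), array([0.357, 0.17 ])]
wax_tin [array([0.72 , 0.047])]
brush []
scoop min z pct [-0.005 -0.002  0.001]
clock 23.5 j [-0.2988  0.5333  1.2274  0.0365  1.3949 -0.4337] F [ 0.386  -0.5086  0.0555] w 0.0660884225091758
tcp [ 0.613  -0.0602  0.2822] nose-down -2.2032003257951844 tcp tray [ 0.2007 -0.0842] lip tray [ 0.3523 -0.0843] lip z 0.16640012264726886
```

View pics/s6.png

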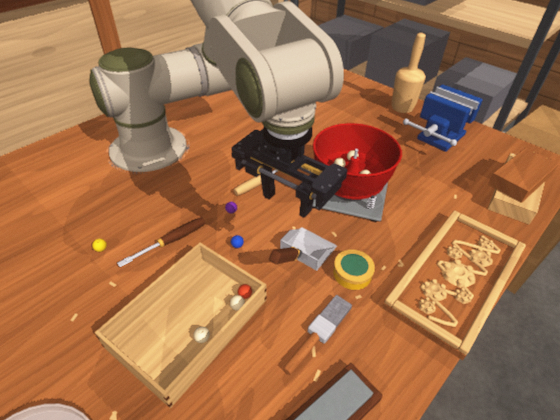

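The scoop stands flat at (300,247) and the arm is clear of it. The beads are in the tub (355,165) and the tray, and the bystanders haven't moved. Handing in.

```bash
python3 -c "
from workcell import close_job
print(close_job())"
```

```text
the job is handed in; nothing more can be done
None
```

The job is handed in: my last measurements showed five beads in the tub and three in the tray, with the scoop upright and flat on the bench and the gouges, wax tin and brush where they started; no verdict was returned.

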